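Unload the third hand and hold its tweezers open

ROBOT

A 7-joint arm with a two-finger parallel gripper is mounted at the origin on a cart in front of the work surface, level with it; the furniture and walls round the work are solid. World frame = base frame: x ahead of the robot, y to its left, z up, the work surface at z = 0. Lengths are in m, angles in rad, forces in N, time in s.
With the tool pointing down it reaches from about 0.425 to 0.925 m from the base axis. Payload 6.8 kg.
Tool frame: the origin (TCP) lies at the centre of the arm's flange, where the gripper is bolted on; the fingertips stand 173 mm ahead of it and the grasp point (between the pads) lies 155 mm ahead of it (r.hold_point_z is the distance from the TCP to the grasp point, in m); z points along the fingers, x is the direction in which the jaws open and shut, and the axes are right-handed (so a half turn about z gives the same grasp; the last joint's range is limited). The gripper opens to 85 mm and grips with 20 to 120 N. Pads are 22 mm wide; open, the fingers measure 114 mm over their backs; the gripper's body (76 mm by 85 mm) begins 54 mm behind the grasp point. The pads swing forward as they close: fully open they stand 13 mm farther back than shut.
Start: joints at [-1.312, 0.477, 0.022, 1.555, -0.011, 1.109, -0.083], TCP at [0.242, 0.63, 0.405] pointing down, gripper open.
Joint ranges: [-2.96, 2.96], [-0.34, 2.1], [-1.41, 1.46], [0.24, 2.44], [-1.37, 4.51], [0.17, 1.92], [-2.96, 2.96]. Speed limits (rad/s): [2.39, 2.39, 3.14, 3.14, 3.14, 3.14, 3.14].

INTERFACE

Orientations are given as a rotation vector (axis times angle).
In Python, from bench import r gives the robot as it stands.
- The arm moves only by the tool apply_moves, never from a script. Its arguments are lists of equal length, an entry for each row: "dp": the shift along the tool's x, y, z scaled (see below), a list of three; "twist": the turn, a rotation vector about the tool's x, y, z scaled (see below), a list of three; "jaw": the closure in counts, from 0 (fully open) to 255 (shut). In form: {"dp": [[x, y, z], ...], "twist": [[rx, ry, rz], ...], "jaw": [jaw, ...]}. A call has 1 to 20 rows; each row shifts and turns the pose as measured when the row begins, along the tool's axes as they then stand; what a row does not reach is not made up. The controller multiplies each number of a shift by 12 cm and each number of a turn by 120 degrees. A row lasts 1/10 s, in which the tool goes at most 50 mm and 8.59 degrees, less where a joint would pass 70% of its speed; a pose out of reach is approached as far as the arm can. A call with a number of a shift or a turn outside -1 to 1 is refused whole. A call with a gripper value outside its range is refused whole. The fingers move at their own pace and stop on an object; "grip_force" is the grip in N (left out, the last holds). Time passes only in rows, so rows that do not move let the fingers close. It gives the time, the measured TCP pose, the force and the opening at its end, in the units of the state.
- r.get_obs(): the state, without advancing time (a new reading comes with each control period).
- r.grab_frame(name): name is "side" or "top" or "wrist"; returns a dict with "color" (480x640x3 uint8, red, green, blue), "z_map" (480x640 float32, m along the optical axis (not along the pixel's ray), 0 where there is no reading), "intrinsics" (3x3 intrinsics, pixels), "R" (3x3) and "t" (3): a world point X has camera coordinates R X + t; the wrist camera has in their place "hand_eye" (4x4, takes a point from camera to tool coordinates, whose origin is the TCP and whose axes are the tool frame's). Camera axes: x right, y down, z forward; pixel columns grow to the right and rows downward; lengths in m; the calibration is good to about 2 mm. The wrist camera is an equidistant fisheye: a pixel r from the principal point sees the ray r / f radians off the axis. A picture is of the moment at which its call begins: read the wrist's pose just before it.
- r.hand_in(): hands the job in, once; it reports no verdict.
The state is a dict: "clock": time; "joints": joint angles; "qvel": joint speeds; "tau": joint torques, N m; "tcp_pos": TCP position; "orientation": TCP orientation; "contact_force": force on the tool from outside, world axes, zero at the start; "moment": the same for the moment, N m; "grip_width": finger opening in m.
Only numpy, scipy, OpenCV 4.12 (cv2) and the standard library are available. Lean on these libraries where they do the work, as an engineer would, in place of code of your own. Each camera call takes 0.05 s, during which the arm holds its last target.

TASK

Unload the third hand: stand the small steel catch cup upright on the desk right under the tips of its cross-lock tweezers and let go of it, then squeeze the two black grips so that the tips spread to the red line of the scale bar, a 12 mm gap, and the brass blank drops into the cup. On the way do not tip the cup, never strain the tips wider than 16 mm, and leave the jar, the cutters and the pitch block where they are. Finish while still squeezing the grips, holding the tips steadily open at 12 mm so that the next blank can be slipped in.

Things in the scene. Friction and masses are not known exactly. Their poses are not given: they have to be found in the camera images.
- third_hand: Third hand, fixed: round dark foot 74 mm across, steel post (top at 94 mm), brass clamp (screw 27 mm out to its -y side) carrying level cross-lock tweezers 75 mm above the desk. Origin: centre of the foot's underside. The tweezers run along its -x axis: blades' rear joint (vertical hinges) 22 mm, black grips' middle 112 mm, tips 172 mm from the post. Below grips and tips all is free.
- grips_middle (a point): Fixed point midway between the black grips (axes as the third hand), 75 mm above the desk. Each grip is 42 mm long (x), 15 mm high, 4.5 mm thick, one on the +y and one on the -y side; over their outer faces they measure 29 mm with the blank in the tips, about 24.8 mm when the tips stand 12 mm apart.
- tips_middle (a point): Fixed point midway between the tips (axes as the third hand), 75 mm above the desk: right below it the cup belongs. The blank hangs to 13 mm below it.
- tip_left (a point): Inner face of the tip of jaw_left (on the third hand's -y side, as the blades cross). The distance from tip_left to tip_right is the gap: 5 mm at the start. The tips are 10 mm long, 2.6 mm thick and 6 mm high.
- tip_right (a point): Inner face of the tip of jaw_right (on the +y side).
- jaw_left: Blade with the black grip on the third hand's +y side, sprung shut, turning about its rear joint (its origin), along its -x axis. The blades cross, so squeezing the grips opens the tips: rear joint to grip 90 mm, to tip 150 mm, so the gap grows 1.67 mm for each mm the grips come together (at most to 29 mm). Squeeze needed: 2.5 N at the start, 5 N at 12 mm gap, 6.5 N at 16 mm.
- jaw_right: The same, with the grip on the -y side. It carries the small white scale bar that lies across both blades close behind the tips; the other blade stands at the bar's red line when the gap is 12 mm.
- blank: Brass blank: disc of 18 mm diameter, 5 mm thick, about 11 g, origin at its centre. At the start it is pinched on its flat faces by the tips, standing on edge, its centre 4 mm below the tips' middle; it falls as soon as the tips part.
- catch_cup: Small straight-sided steel cup, open at the top, 57 mm outside diameter, 34 mm high, wall 2 mm, floor 4 mm, about 0.1 kg, with a level flat handle along its -x axis. Origin: centre of its underside; z up. The handle starts at the wall and ends 117 mm from the cup's axis; it is 12 mm wide and 6 mm thick (26 to 32 mm above the underside).
- cup_handle (a point): Point in the handle to pinch it across its 12 mm width: 80 mm from the cup's axis, 29 mm above its underside.
- flux_jar: Bystander: milky square jar with a blue cap, 46 x 45 x 64 mm, origin under its centre.
- cutters: Bystander: side cutters with yellow and navy grips, 54 x 135 x 12 mm, origin under the centre.
- dop: Bystander: round wooden pitch block with black pitch on top, to the left of the third hand, 52 mm across, 36 mm high, origin under its centre.

How it is judged:
By the outcome, as a careful person would: the job done as asked, in the order asked, and still so for the second after the job is handed in, while the arm keeps its last pose, push and grip.
It also fails if it takes over 54 s, if anything falls off the work surface, if the arm or the gripper's body presses on something with over 40 N, if the wrist force passes 120 N, or if a joint passes its speed limit or range.

## Working session

There is one attempt and no reset: what is moved stays moved. The work goes in short steps, Python scripts to look and compute and a tool call to move; the robot and the scene stay as the last step left them, time stands still between calls to the robot, and variables do not carry over. Pictures are saved under pics/ and viewed, and the job is handed in when it is done.

Besides the shell and the picture viewer there is one more tool, called after "Request:" by a JSON object that holds its "fn" and its "kwargs". apply_moves: Moves the arm, as the interface text tells. Shifts and turns lie within -1 to 1; 1 stands for 12 cm of shift or 120 degrees of turn. Its arguments: {"type":"object","properties":{"dp":{"type":"array"},"twist":{"type":"array"},"jaw":{"type":"array"},"grip_force":{"type":"number"}},"required":["dp","twist","jaw"]}

```bash
ls; mkdir -p pics; python3 - <<'E'
from bench import r
import cv2,pickle
print(r.get_obs(), r.hold_point_z)
for n in ["side","top","wrist"]:
    f=r.grab_frame(n); pickle.dump(f,open(f"{n}0.pkl","wb"))
    cv2.imwrite(f"pics/{n}0.png",f["color"][:,:,::-1])
    print(n,f["intrinsics"],f.get("R"),f.get("t"),f.get("hand_eye"))
E
```

```text
pics
{'clock': 0.0, 'joints': array([-1.31211334,  0.47781113,  0.02235665,  1.55646806, -0.01148051,
        1.10929012, -0.08305717]), 'qvel': array([ 0.00057832, -0.00173774, -0.00017426,  0.00331378, -0.00119462,
        0.00026899, -0.00121711]), 'tau': array([-1.76553658e-04, -5.96442676e+01,  1.60809137e+00, -2.81197232e+01,
        1.24973714e-02,  9.14697011e-03,  5.17239968e-06]), 'tcp_pos': array([0.24196791, 0.62984118, 0.40371135]), 'orientation': array([ 2.58828124e+00,  1.77848406e+00, -2.23753068e-03]), 'contact_force': array([-0.91060252, -0.30097245,  0.28462594]), 'moment': array([-0.05093593, -0.04694242,  0.01325121]), 'grip_width': 0.08556245548328215} 0.1547
side [[468.95280368   0.         326.35006428]
 [  0.         468.95280368 237.92948814]
 [  0.           0.           1.        ]] [[-0.7840304  -0.62055996  0.01420094]
 [-0.31564222  0.37888191 -0.86995315]
 [ 0.53447762 -0.68655213 -0.49292986]] [0.40020057 0.3251375  0.54430518] None
top [[595.24723098   0.         319.89588675]
 [  0.         595.24723098 237.09201494]
 [  0.           0.           1.        ]] [[-0.00847115 -0.99995908 -0.00317411]
 [-0.99776555  0.00866286 -0.06624849]
 [ 0.06627328  0.00260582 -0.99779811]] [-0.14610255  0.59654274  1.29565903] None
wrist [[371.64829954   0.         316.92308389]
 [  0.         371.64829954 247.72144784]
 [  0.           0.           1.        ]] None None [[ 9.99999391e-01 -1.09997281e-03  8.82638732e-05  1.20427138e-04]
 [ 1.02653237e-03  9.56612998e-01  2.91359776e-01 -7.38922938e-02]
 [-4.04922198e-04 -2.91359508e-01  9.56613544e-01  2.98976720e-02]
 [ 0.00000000e+00  0.00000000e+00  0.00000000e+00  1.00000000e+00]]
```

View pics/top0.png

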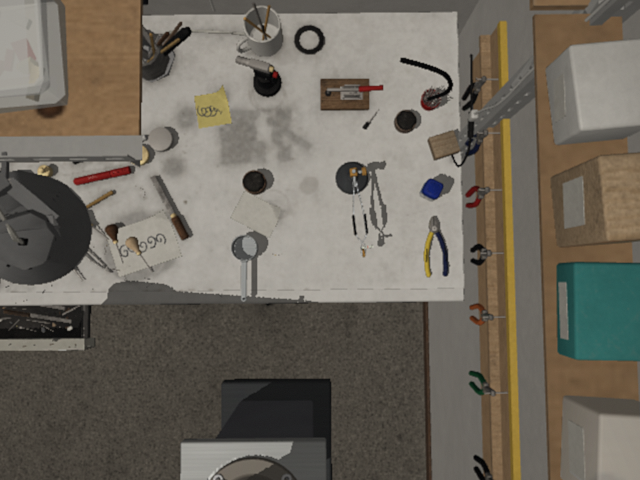

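View pics/side0.png

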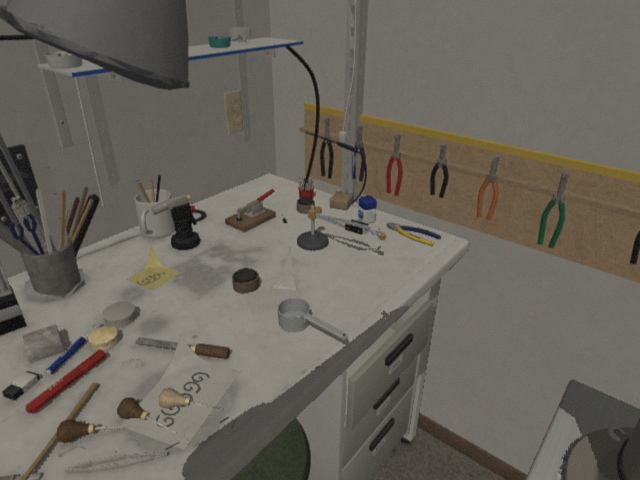

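View pics/wrist0.png

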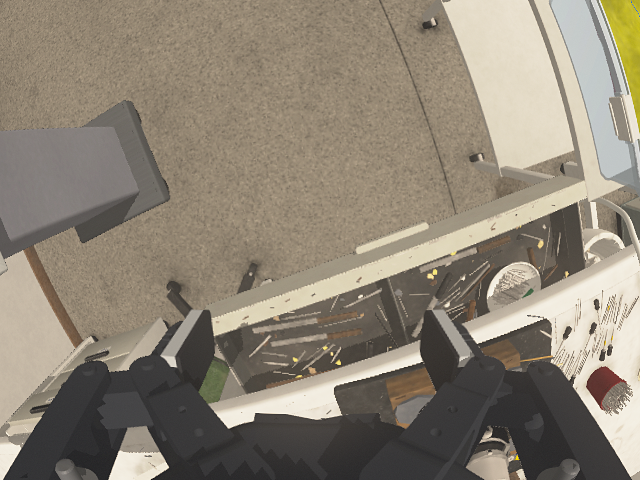

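The top view shows the cup at (245,247) with its handle running to (247,297). The third-hand foot is at (353,178), with tips near (363,253), jar at (432,188), cutters at (437,250) and pitch block at (255,181). Next I'll enlarge these areas.

```bash
python3 - <<'E'
import pickle,cv2
f=pickle.load(open("top0.pkl","rb"))["color"][:,:,::-1]
a=cv2.resize(f[165:265,320:455],None,fx=5.9,fy=5.9,interpolation=cv2.INTER_CUBIC); cv2.imwrite("pics/top_th.png",a)
a=cv2.resize(f[160:310,200:300],None,fx=4,fy=4,interpolation=cv2.INTER_CUBIC); cv2.imwrite("pics/top_cup.png",a)
f=pickle.load(open("side0.pkl","rb"))["color"][:,:,::-1]
a=cv2.resize(f[190:350,265:445],None,fx=3.7,fy=3.7,interpolation=cv2.INTER_CUBIC); cv2.imwrite("pics/side_c.png",a)
E
```

```text
(no output)
```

View pics/top_th.png

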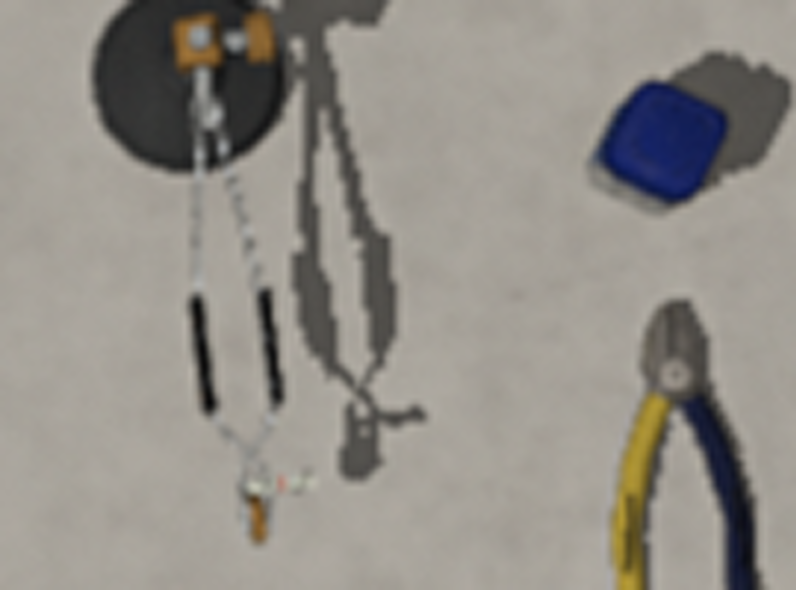

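View pics/top_cup.png

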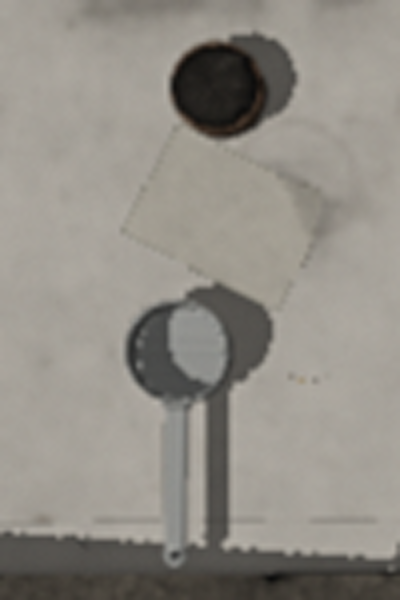

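View pics/side_c.png

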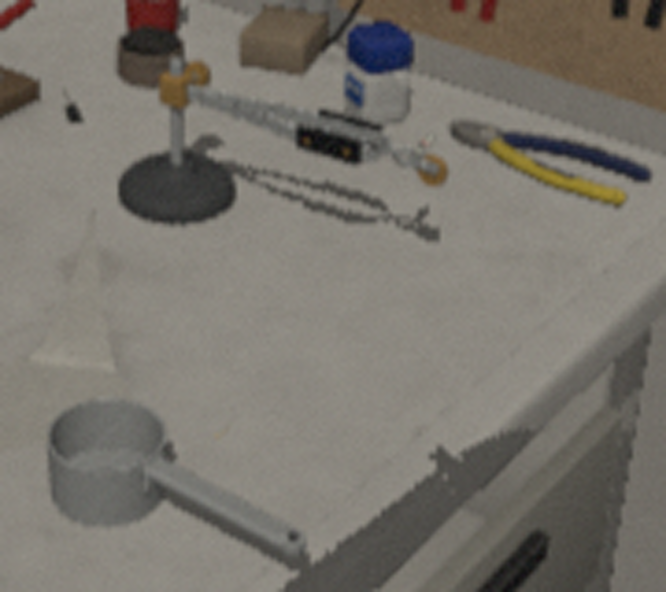

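```bash
cat > h.py <<'E'
import numpy as np,pickle
from scipy.spatial.transform import Rotation as Ro
def onplane(f,u,v,z):
    K,R,t=f["intrinsics"],f["R"],f["t"]
    d=R.T@np.linalg.solve(K,[u,v,1.]); c=-R.T@t
    return c+d*(z-c[2])/d[2]
def cloud(f):
    K,R,t=f["intrinsics"],f["R"],f["t"]; Z=f["z_map"]
    v,u=np.indices(Z.shape); X=np.stack([(u-K[0,2])/K[0,0]*Z,(v-K[1,2])/K[1,1]*Z,Z],-1)
    P=(X-t)@R; P[Z==0]=np.nan
    return P
def proj(f,X):
    p=f["intrinsics"]@(f["R"]@np.asarray(X)+f["t"]); return p[:2]/p[2]
E
python3 - <<'E'
from h import *
np.set_printoptions(precision=4,suppress=True)
t=pickle.load(open("top0.pkl","rb")); s=pickle.load(open("side0.pkl","rb"))
T=lambda x,y,z:onplane(t,320+(x+.5)/5.9-.5,165+(y+.5)/5.9-.5,z)
C=lambda x,y,z:onplane(t,200+(x+.5)/4-.5,160+(y+.5)/4-.5,z)
S=lambda x,y,z:onplane(s,265+(x+.5)/3.7-.5,190+(y+.5)/3.7-.5,z)
print("foot top",T(190,78,.01),"post",T(198,38,.094))
print("grips",T(203,354,.0825),T(271,347,.0825),"blank",T(258,518,.08))
print("cup",C(179,352,.034),"hend",C(175,560,.032),"hroot",C(177,405,.032))
print("dop",C(217,88,.036),"jar",T(667,140,.064))
print("side: post",S(177,60,.094),"cup rim",S(107,440,.034),"hend",S(290,540,.03),"blank",S(434,168,.071))
for n,f in(("top",t),("side",s)):
    P=cloud(f); m=(P[...,2]>.005)&(P[...,2]<.04)
    q=P[m&(P[...,0]>.40)&(P[...,0]<.60)&(P[...,1]>.05)&(P[...,1]<.19)]
    print(n,"desk z",np.nanmedian(P[220:240,280:300,2]) , len(q), q.min(0) if len(q) else 0,q.max(0) if len(q) else 0)
    q=P[(P[...,2]>.06)&(P[...,2]<.095)&(P[...,0]>.35)&(P[...,0]<.66)&(P[...,1]>-.16)&(P[...,1]<-.03)]
    print(len(q)); 
    if len(q): print(q.min(0),q.max(0))
E
```

```text
foot top [ 0.7284 -0.2238  0.01  ] post [ 0.7287 -0.2224  0.094 ]
grips [ 0.6169 -0.2234  0.0825] [ 0.6192 -0.2477  0.0825] blank [ 0.5582 -0.2424  0.08  ]
cup [0.5727 0.0138 0.034 ] hend [0.4596 0.0163 0.032 ] hroot [0.5438 0.0152 0.032 ]
dop [ 0.7175 -0.0073  0.036 ] jar [ 0.6951 -0.394   0.064 ]
side: post [ 0.7283 -0.2235  0.094 ] cup rim [0.5689 0.0192 0.034 ] hend [0.4629 0.017  0.03  ] blank [ 0.5586 -0.2457  0.071 ]
top desk z -7.964814784594287e-05 171 [0.4542 0.0516 0.005 ] [0.5986 0.1899 0.0199]
8
[ 0.6514 -0.0652  0.061 ] [ 0.6581 -0.0598  0.0775]
side desk z 0.00042597182671622546 75 [0.5917 0.1438 0.0051] [0.5997 0.1618 0.0197]
45
[ 0.6515 -0.0694  0.06  ] [ 0.6597 -0.061   0.0885]
```

```bash
cat >> h.py <<'E'
def plan(o,target,psi):
    """target TCP; psi: world azimuth of tool x (deg), tool down. Prints total shift in tool axes /0.12 and turn/120deg"""
    R0=Ro.from_rotvec(o["orientation"])
    x=np.array([np.cos(np.radians(psi)),np.sin(np.radians(psi)),0]); z=np.array([0,0,-1.]); y=np.cross(z,x)
    R1=Ro.from_matrix(np.stack([x,y,z],1))
    d=np.asarray(target)-o["tcp_pos"]
    tw=(R0.inv()*R1).as_rotvec()
    print("clock",o["clock"],"pos",o["tcp_pos"],"grip",o["grip_width"],"F",o["contact_force"])
    print("err m",d,"| dp units now-axes",R0.inv().apply(d)/.12,"| after turn",R1.inv().apply(d)/.12,"| twist",np.degrees(tw)/120,"deg",np.degrees(tw))
E
cat > go.py <<'E'
import sys
from h import *
np.set_printoptions(precision=4,suppress=True)
from bench import r
a=[float(x) for x in sys.argv[1:5]]
o=r.get_obs(); plan(o,a[:3],a[3]); print("q",o["joints"])
E
python3 go.py .493 .016 .30 90
```

```text
clock 0.15 pos [0.242  0.6299 0.404 ] grip 0.08578658307577432 F [0.5028 0.3175 0.8485]
err m [ 0.251  -0.6139 -0.104 ] | dp units now-axes [-4.0241  3.7872  0.8722] | after turn [-5.1159  2.0916  0.8663] | twist [-0.0001  0.0007 -0.1752] deg [ -0.0098   0.0799 -21.0183]
q [-1.3121  0.4776  0.0223  1.5562 -0.0115  1.1093 -0.0831]
```

Request:
{"fn": "apply_moves", "kwargs": {"dp": [[0,0,0],[0,0,0],[0,0,0],[-0.2,0.08,0.03],[-0.365,0.149,0.06],[-0.365,0.149,0.06],[-0.365,0.149,0.06],[-0.365,0.149,0.06],[-0.365,0.149,0.06],[-0.365,0.149,0.06],[-0.365,0.149,0.06],[-0.365,0.149,0.06],[-0.365,0.149,0.06],[-0.365,0.149,0.06],[-0.365,0.149,0.06],[-0.3,0.12,0.05],[-0.1,0.05,0.03],[0,0,0]], "twist": [[0,0,-0.0584],[0,0,-0.0584],[0,0,-0.0584],[0,0,0],[0,0,0],[0,0,0],[0,0,0],[0,0,0],[0,0,0],[0,0,0],[0,0,0],[0,0,0],[0,0,0],[0,0,0],[0,0,0],[0,0,0],[0,0,0],[0,0,0]], "jaw": [0,0,0,0,0,0,0,0,0,0,0,0,0,0,0,0,0,0]}}

```text
clock: 1.95
tcp_pos: [0.4834, 0.0583, 0.3045]
orientation: [-2.201, -2.241, 0.006]
contact_force: [0.1, 0.5, -0.5]
grip_width: 0.0857
```

```bash
python3 go.py .493 .016 .30 90; python3 - <<'E'
from bench import r
import cv2,pickle
o=r.get_obs(); f=r.grab_frame("wrist"); pickle.dump((o,f),open("w1.pkl","wb"))
cv2.imwrite("pics/w1.png",f["color"][:,:,::-1])
E
```

```text
clock 1.95 pos [0.4834 0.0583 0.3045] grip 0.08567955379992426 F [ 0.0705  0.5388 -0.5027]
err m [ 0.0096 -0.0423 -0.0045] | dp units now-axes [-0.3535  0.0736  0.0384] | after turn [-0.3522  0.0799  0.0379] | twist [-0.0014  0.0011  0.0087] deg [-0.1624  0.1281  1.0488]
q [-0.3898  0.3036  0.167   2.0988 -0.0708  0.7477  1.4109]
```

View pics/w1.png

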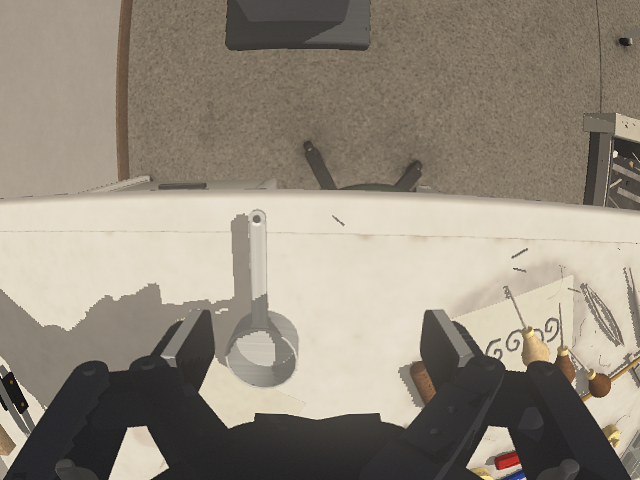

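The wrist view shows the cup's handle hole at (257,217), the handle running to its root near (260,322), and the rim around (262,343).

```bash
cat >> h.py <<'E'
def wray(f,o,u,v):
    K=f["intrinsics"]; dx=(u-K[0,2])/K[0,0]; dy=(v-K[1,2])/K[1,1]; th=np.hypot(dx,dy)
    d=np.array([np.sin(th)*dx/th,np.sin(th)*dy/th,np.cos(th)])
    H=f["hand_eye"]; R=Ro.from_rotvec(o["orientation"]).as_matrix()
    return R@H[:3,3]+o["tcp_pos"], R@H[:3,:3]@d
def wplane(f,o,u,v,z):
    c,d=wray(f,o,u,v); return c+d*(z-c[2])/d[2]
def wproj(f,o,X):
    R=Ro.from_rotvec(o["orientation"]).as_matrix(); H=f["hand_eye"]
    p=H[:3,:3].T@(R.T@(np.asarray(X)-o["tcp_pos"])-H[:3,3]); th=np.arctan2(np.hypot(*p[:2]),p[2]); 
    return f["intrinsics"][:2,2]+f["intrinsics"][0,0]*th*p[:2]/np.hypot(*p[:2])
E
python3 - <<'E'
from h import *
import cv2
np.set_printoptions(precision=4,suppress=True)
o,f=pickle.load(open("w1.pkl","rb"))
for n,u,v,z in [("hole",257,217,.032),("end",257,209,.032),("root",260,322,.032),("mid",259,270,.032)]: print(n,wplane(f,o,u,v,z))
im=f["color"][:,:,::-1].copy()
# overlay hypothesised cup
def ov(c,yaw,col):
    for rr in (.0285,.0265):
        for a in np.linspace(0,2*np.pi,90): 
            p=wproj(f,o,[c[0]+rr*np.cos(a),c[1]+rr*np.sin(a),.034]); im[int(p[1]+.5),int(p[0]+.5)]=col
    for s in(-.006,.006):
        for l in np.linspace(-.117,-.0285,60):
            p=wproj(f,o,[c[0]+l*np.cos(yaw)-s*np.sin(yaw),c[1]+l*np.sin(yaw)+s*np.cos(yaw),.032]); im[int(p[1]+.5),int(p[0]+.5)]=col
ov((.575,.0165),0.0,(0,0,255))
cv2.imwrite("pics/w1ov.png",cv2.resize(im[190:400,190:340],None,fx=4,fy=2.8*1.0 if 0 else 2.8,interpolation=cv2.INTER_NEAREST))
E
```

```text
hole [0.4618 0.0169 0.032 ]
end [0.4563 0.017  0.032 ]
root [0.5411 0.0163 0.032 ]
mid [0.4998 0.0173 0.032 ]
```

View pics/w1ov.png

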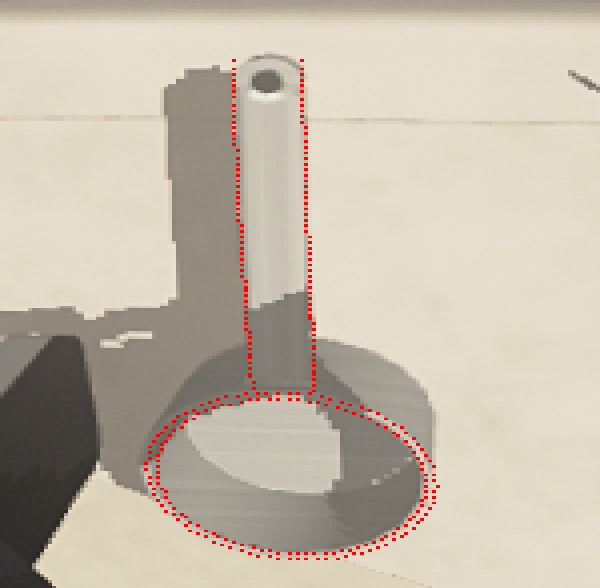

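The overlay fits: cup at about (0.574, 0.017), handle straight along -x. Next I'll align over the handle and descend.

Request:
{"fn": "apply_moves", "kwargs": {"dp": [[-0.2,0.05,0.0],[-0.12,0.025,0.0],[0,0,0.15],[0,0,0.3],[0,0,0.25],[0,0,0.1],[0,0,0]], "twist": [[0,0,0.008],[0,0,0],[0,0,0],[0,0,0],[0,0,0],[0,0,0],[0,0,0]], "jaw": [0,0,0,0,0,0,0], "grip_force": 30}}

```text
clock: 2.7
tcp_pos: [0.4923, 0.0316, 0.2087]
orientation: [-2.2, -2.24, -0.007]
contact_force: [-0.0, 0.3, 0.2]
grip_width: 0.0855
```

```bash
python3 go.py .494 .017 .184 90
```

```text
clock 2.7 pos [0.4923 0.0316 0.2087] grip 0.08550841889957035 F [-0.0479  0.2616  0.1877]
err m [ 0.0017 -0.0146 -0.0247] | dp units now-axes [-0.123   0.0116  0.2049] | after turn [-0.1218  0.0141  0.2054] | twist [ 0.0007 -0.0022  0.0087] deg [ 0.0806 -0.2634  1.0384]
q [-0.301   0.4796  0.137   2.1382 -0.1337  0.5294  1.525 ]
```

Request:
{"fn": "apply_moves", "kwargs": {"dp": [[-0.12,0.014,0],[-0.06,0.01,0],[-0.03,0,0],[0,0,0]], "twist": [[0,0,0.015],[0,0,0.005],[0,0,0],[0,0,0]], "jaw": [0,0,0,0]}}

```text
clock: 3.1
tcp_pos: [0.4969, 0.0052, 0.2121]
orientation: [2.25, 2.192, 0.013]
contact_force: [-0.6, -0.5, -0.5]
grip_width: 0.0849
```

```bash
python3 go.py .494 .017 .184 90
```

```text
clock 3.1 pos [0.4969 0.0052 0.2121] grip 0.08492247872278778 F [-0.6186 -0.4556 -0.4797]
err m [-0.0029  0.0118 -0.0281] | dp units now-axes [ 0.0966 -0.0282  0.2348] | after turn [ 0.0987 -0.0241  0.2344] | twist [ 0.003  -0.0027 -0.0126] deg [ 0.3653 -0.329  -1.5172]
q [-0.2558  0.4769  0.149   2.1311 -0.1435  0.5355  1.5443]
```

Request:
{"fn": "apply_moves", "kwargs": {"dp": [[0.097,-0.025,0],[0,0,0],[0,0,0]], "twist": [[0,0,-0.012],[0,0,0],[0,0,0]], "jaw": [0,0,0]}}

```text
clock: 3.4
tcp_pos: [0.4944, 0.018, 0.2134]
orientation: [2.22, 2.221, 0.017]
contact_force: [0.1, -0.1, -0.2]
grip_width: 0.0851
```

```bash
python3 go.py .494 .017 .184 90
```

```text
clock 3.4 pos [0.4944 0.018  0.2134] grip 0.0851466042845671 F [ 0.1485 -0.1006 -0.2105]
err m [-0.0004 -0.001  -0.0294] | dp units now-axes [-0.0099 -0.0051  0.245 ] | after turn [-0.0083 -0.003   0.2451] | twist [ 0.0042 -0.0031  0.0003] deg [ 0.5009 -0.3746  0.0347]
q [-0.2771  0.4711  0.1423  2.1362 -0.1373  0.5328  1.5391]
```

Request:
{"fn": "apply_moves", "kwargs": {"dp": [[0,0,0.1],[0,0,0.1],[0,0,0.05],[0,0,0],[0,0,0]], "twist": [[0.004,-0.003,0],[0,0,0],[0,0,0],[0,0,0],[0,0,0]], "jaw": [0,0,0,0,0]}}

```text
clock: 3.9
tcp_pos: [0.494, 0.0188, 0.1796]
orientation: [-2.218, -2.223, 0.003]
contact_force: [-0.2, -0.7, 0.5]
grip_width: 0.0853
```

```bash
python3 go.py .494 .017 .184 90
```

```text
clock 3.9 pos [0.494  0.0188 0.1796] grip 0.08525948381278968 F [-0.2252 -0.6601  0.4909]
err m [ 0.     -0.0018  0.0044] | dp units now-axes [-0.0149 -0.0001 -0.0363] | after turn [-0.0149  0.0001 -0.0363] | twist [-0.0012  0.0003  0.001 ] deg [-0.1458  0.0316  0.1244]
q [-0.2694  0.5375  0.1297  2.1421 -0.1457  0.4726  1.5452]
```

Request:
{"fn": "apply_moves", "kwargs": {"dp": [[-0.015,0,-0.036],[0,0,0],[0,0,0]], "twist": [[0,0,0],[0,0,0],[0,0,0]], "jaw": [0,0,0]}}

```text
clock: 4.2
tcp_pos: [0.4942, 0.0165, 0.1846]
orientation: [-2.219, -2.222, 0.003]
contact_force: [-0.1, -0.3, 0.0]
grip_width: 0.0856
```

```bash
python3 go.py .494 .017 .184 90
```

```text
clock 4.2 pos [0.4942 0.0165 0.1846] grip 0.08559081934824546 F [-0.0807 -0.3043  0.0387]
err m [-0.0002  0.0005 -0.0006] | dp units now-axes [ 0.0042 -0.0013  0.005 ] | after turn [ 0.0042 -0.0013  0.005 ] | twist [-0.001   0.0003  0.0007] deg [-0.1244  0.035   0.0832]
q [-0.2672  0.528   0.1327  2.1411 -0.1434  0.4829  1.5471]
```

Request:
{"fn": "apply_moves", "kwargs": {"dp": [[0,0,0],[0,0,0],[0,0,0],[0,0,0],[0,0,0],[0,0,0],[0,0,0],[0,0,0],[0,0,0],[0,0,0]], "twist": [[0,0,0],[0,0,0],[0,0,0],[0,0,0],[0,0,0],[0,0,0],[0,0,0],[0,0,0],[0,0,0],[0,0,0]], "jaw": [140,180,200,220,230,255,255,255,255,255], "grip_force": 40}}

```text
clock: 5.2
tcp_pos: [0.4945, 0.0165, 0.1853]
orientation: [-2.22, -2.223, 0.001]
contact_force: [-0.9, 1.0, 0.5]
grip_width: 0.0112
```

```bash
python3 go.py .494 .017 .184 90;  python3 - <<'E'
from bench import r
import cv2,pickle
o=r.get_obs(); f=r.grab_frame("wrist"); pickle.dump((o,f),open("w2.pkl","wb"))
cv2.imwrite("pics/w2.png",f["color"][:,:,::-1])
E
```

```text
clock 5.2 pos [0.4945 0.0165 0.1853] grip 0.01118577574347387 F [-0.8672  1.006   0.518 ]
err m [-0.0005  0.0005 -0.0013] | dp units now-axes [ 0.0039 -0.0038  0.0112] | after turn [ 0.0039 -0.0038  0.0112] | twist [-0.0003  0.0002  0.0007] deg [-0.0357  0.018   0.085 ]
q [-0.2673  0.5266  0.1328  2.1407 -0.1433  0.483   1.5471]
```

View pics/w2.png

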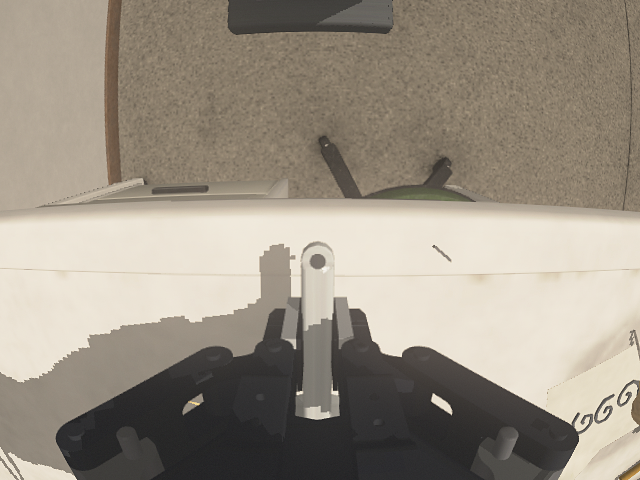

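Handle gripped. Lift about 13 mm and carry partway.

Request:
{"fn": "apply_moves", "kwargs": {"dp": [[0,0,0],[0,0,-0.05],[0,0,-0.05],[0,0,0],[0,0,0]], "twist": [[0,0,0],[0,0,0],[0,0,0],[0,0,0],[0,0,0]], "jaw": [255,255,255,255,255], "grip_force": 60}}

```text
clock: 5.75
tcp_pos: [0.4942, 0.0165, 0.1984]
orientation: [-2.219, -2.223, 0.002]
contact_force: [0.1, 0.2, -0.2]
grip_width: 0.0105
```

```bash
python3 go.py .478 -.15 .197 90;  python3 - <<'E'
from bench import r
import cv2,pickle
f=r.grab_frame("side")
cv2.imwrite("pics/s2.png",cv2.resize(f["color"][240:360,230:380,::-1],None,fx=4,fy=4))
E
```

```text
clock 5.75 pos [0.4942 0.0165 0.1984] grip 0.010506962319535735 F [ 0.1184  0.1612 -0.2083]
err m [-0.0162 -0.1665 -0.0014] | dp units now-axes [-1.3875 -0.137   0.012 ] | after turn [-1.3877 -0.1349  0.0113] | twist [-0.0006  0.0002  0.0007] deg [-0.0769  0.0206  0.0882]
q [-0.2739  0.5014  0.1405  2.138  -0.1376  0.5117  1.5421]
```

View pics/s2.png

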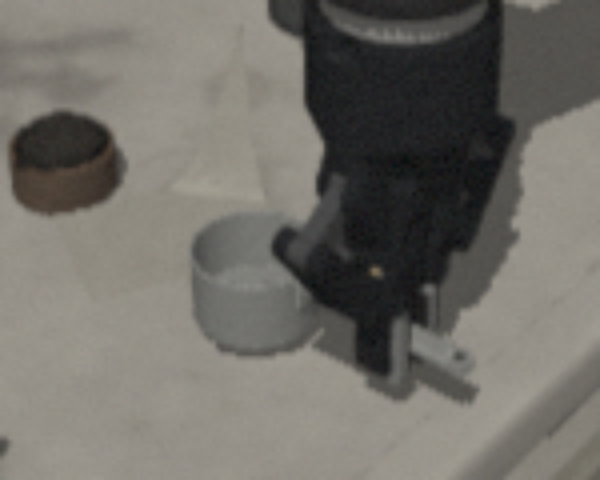

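The cup hangs level and its underside is clear of the desk. Carrying on in -y.

Request:
{"fn": "apply_moves", "kwargs": {"dp": [[-0.08,-0.01,0],[-0.15,-0.02,0],[-0.2,-0.02,0],[-0.2,-0.02,0],[-0.2,-0.02,0],[-0.2,-0.02,0],[-0.15,-0.02,0],[-0.1,-0.01,0],[-0.05,0,0],[0,0,0],[0,0,0]], "twist": [[0,0,0],[0,0,0],[0,0,0],[0,0,0],[0,0,0],[0,0,0],[0,0,0],[0,0,0],[0,0,0],[0,0,0],[0,0,0]], "jaw": [255,255,255,255,255,255,255,255,255,255,255]}}

```text
clock: 6.9
tcp_pos: [0.4751, -0.1533, 0.1971]
orientation: [-2.219, -2.221, 0.005]
contact_force: [1.2, 0.4, -0.3]
grip_width: 0.0104
```

```bash
python3 go.py .478 -.2425 .197 90;  python3 - <<'E'
from bench import r
import cv2,pickle
o=r.get_obs();f=r.grab_frame("side");g=r.grab_frame("wrist")
pickle.dump((o,f,g),open("s3.pkl","wb"))
cv2.imwrite("pics/s3.png",cv2.resize(f["color"][190:310,280:480,::-1],None,fx=4,fy=4,interpolation=cv2.INTER_CUBIC))
cv2.imwrite("pics/w3.png",g["color"][:,:,::-1])
E
```

```text
clock 6.9 pos [ 0.4751 -0.1533  0.1971] grip 0.010405278480901758 F [ 1.2339  0.4275 -0.2938]
err m [ 0.0029 -0.0892 -0.0001] | dp units now-axes [-0.7432  0.0232  0.0017] | after turn [-0.7432  0.0241  0.001 ] | twist [-0.0018  0.0005  0.0006] deg [-0.2194  0.0634  0.0708]
q [ 0.0821  0.5086  0.1289  2.1262 -0.1233  0.5171  1.8744]
```

View pics/s3.png

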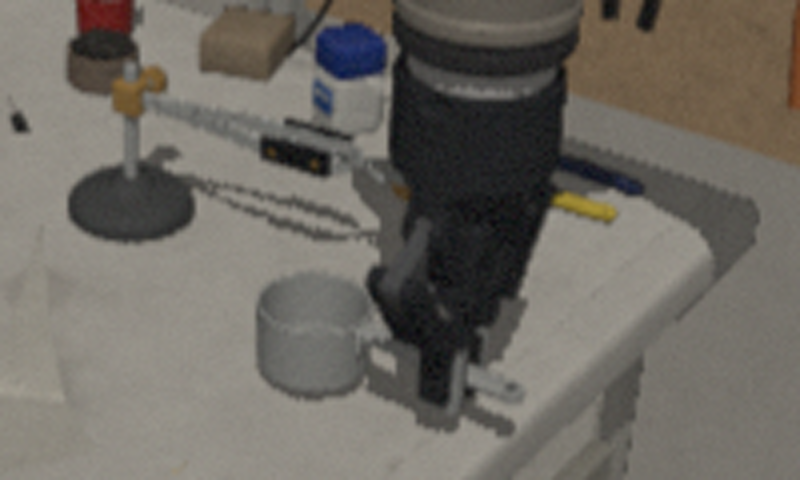

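View pics/w3.png

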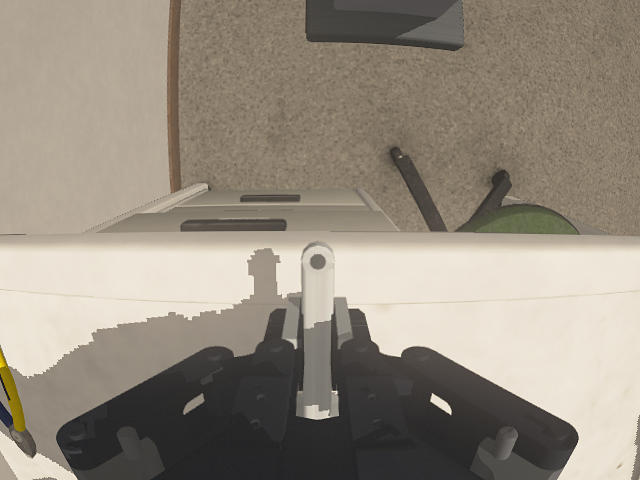

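The side view shows the cup level and clear of the desk. Tips estimate from both cameras is (0.558, -0.243), so I'll continue there at the same height.

Request:
{"fn": "apply_moves", "kwargs": {"dp": [[-0.08,0.01,0],[-0.15,0.01,0],[-0.15,0,0],[-0.15,0,0],[-0.12,0,0],[-0.06,0,0],[0,0,0],[0,0,0]], "twist": [[0,0,0],[0,0,0],[0,0,0],[0,0,0],[0,0,0],[0,0,0],[0,0,0],[0,0,0]], "jaw": [255,255,255,255,255,255,255,255]}}

```text
clock: 7.8
tcp_pos: [0.4802, -0.2391, 0.197]
orientation: [-2.207, -2.232, 0.003]
contact_force: [1.2, -0.3, -0.9]
grip_width: 0.0101
```

```bash
python3 go.py .4785 -.243 .197 90
```

```text
clock 7.8 pos [ 0.4802 -0.2391  0.197 ] grip 0.010068281250518916 F [ 1.2397 -0.2757 -0.8837]
err m [-0.0017 -0.0039 -0.    ] | dp units now-axes [-0.032  -0.0146  0.0002] | after turn [-0.0321 -0.0142  0.0002] | twist [-0.0016 -0.0001  0.0053] deg [-0.1863 -0.01    0.6388]
q [ 0.2491  0.5492  0.1219  2.0398 -0.1175  0.5621  2.0349]
```

Request:
{"fn": "apply_moves", "kwargs": {"dp": [[-0.032,-0.014,0],[0,0,0],[0,0,0]], "twist": [[0,0,0.005],[0,0,0],[0,0,0]], "jaw": [255,255,255]}}

```text
clock: 8.1
tcp_pos: [0.4787, -0.2413, 0.1969]
orientation: [-2.216, -2.222, 0.003]
contact_force: [-0.3, -0.3, -1.2]
grip_width: 0.0103
```

```bash
python3 go.py .4785 -.243 .185 90;  python3 - <<'E'
from bench import r
import cv2,pickle
f=r.grab_frame("side");g=r.grab_frame("top")
pickle.dump((f,g),open("s4.pkl","wb"))
a=cv2.resize(f["color"][190:310,280:450,::-1],None,fx=4,fy=4,interpolation=cv2.INTER_CUBIC)
cv2.imwrite("pics/s4.png",a)
cv2.imwrite("pics/t4.png",cv2.resize(g["color"][160:320,310:450,::-1],None,fx=3.7,fy=3.7,interpolation=cv2.INTER_CUBIC))
E
```

```text
clock 8.1 pos [ 0.4787 -0.2413  0.1969] grip 0.010261013259540973 F [-0.2523 -0.2722 -1.1663]
err m [-0.0002 -0.0017 -0.0119] | dp units now-axes [-0.0143 -0.0011  0.0991] | after turn [-0.0141 -0.0014  0.0991] | twist [-0.0018 -0.0007  0.0012] deg [-0.2142 -0.079   0.1473]
q [ 0.2531  0.5492  0.1232  2.0405 -0.1206  0.5625  2.0341]
```

View pics/s4.png

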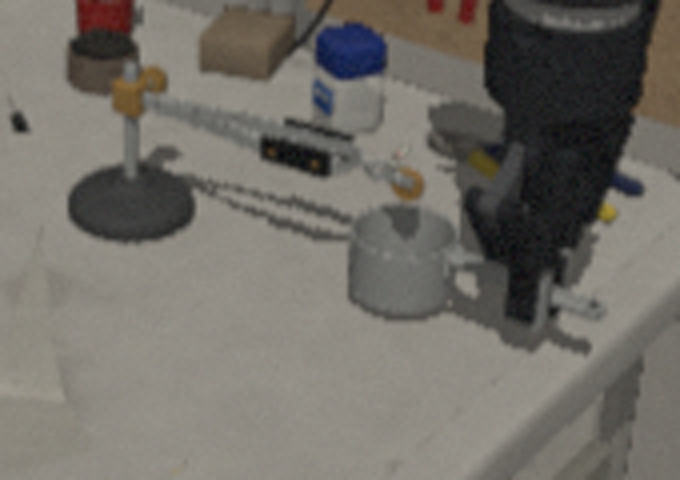

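View pics/t4.png

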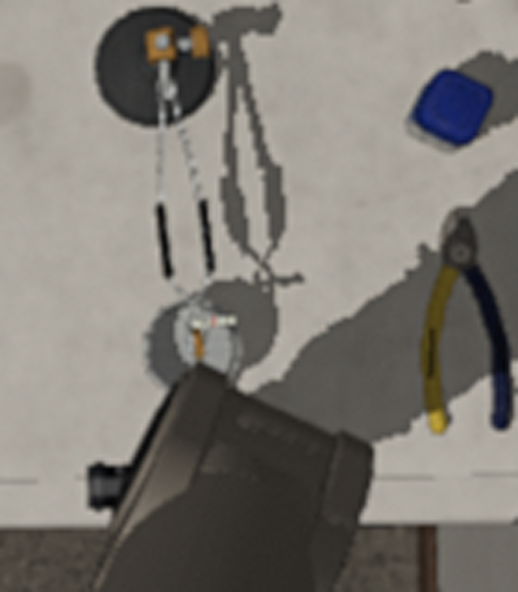

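```bash
python3 - <<'E'
from h import *
import cv2
f,g=pickle.load(open("s4.pkl","rb"))
def ring(im,cam,c,z,sc,off,col,rr=.0285):
    p=np.array([(proj(cam,[c[0]+rr*np.cos(a),c[1]+rr*np.sin(a),z])-off+.5)*sc for a in np.linspace(0,2*np.pi,120)])
    for q in p: cv2.circle(im,tuple(int(x) for x in q),1,col,-1)
c=(.4787+.0795,-.2413)
off=np.array([340,215]);a=cv2.resize(g["color"][215:275,340:400,::-1],None,fx=10,fy=10,interpolation=cv2.INTER_CUBIC)
ring(a,g,c,.047,10,off,(0,0,255)); ring(a,g,(.5577,-.2425),.08,10,off,(0,255,0),.002)
cv2.imwrite("pics/t4z.png",a)
off=np.array([355,220]);a=cv2.resize(f["color"][220:275,355:415,::-1],None,fx=10,fy=10,interpolation=cv2.INTER_CUBIC)
ring(a,f,c,.047,10,off,(0,0,255));ring(a,f,c,.013,10,off,(0,0,255)); ring(a,f,(.5577,-.2425),.071,10,off,(0,255,0),.002)
cv2.imwrite("pics/s4z.png",a)
E
```

```text
(no output)
```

View pics/t4z.png

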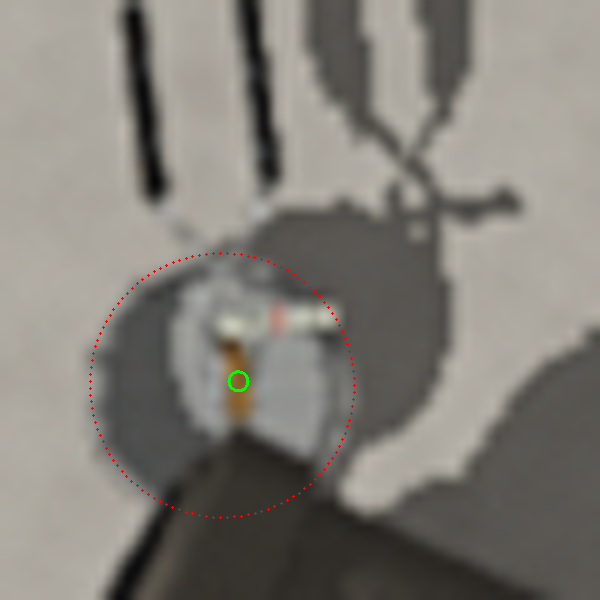

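View pics/s4z.png

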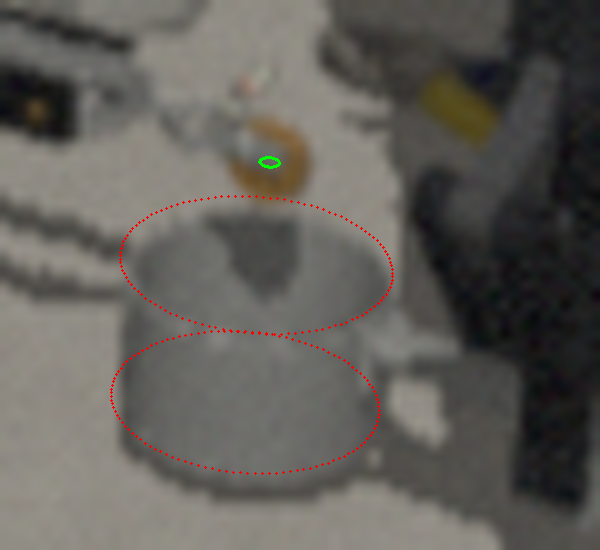

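The blank fits my tips estimate in both views, and the cup is centred beneath it, though maybe sagging 2–3 mm at the far side. I'll lower it gently.

Request:
{"fn": "apply_moves", "kwargs": {"dp": [[-0.01,0.01,0.04],[0,0,0.02],[0,0,0],[0,0,0]], "twist": [[0,0,0],[0,0,0],[0,0,0],[0,0,0]], "jaw": [255,255,255,255]}}

```text
clock: 8.6
tcp_pos: [0.4801, -0.2422, 0.1889]
orientation: [-2.215, -2.222, 0.003]
contact_force: [-0.2, -0.8, -0.7]
grip_width: 0.0108
```

```bash
python3 go.py .4787 -.243 .185 90; python3 -c "
from bench import r
print(r.get_obs()['moment'])"
```

```text
clock 8.6 pos [ 0.4801 -0.2422  0.1889] grip 0.010848038509767954 F [-0.153  -0.7685 -0.6599]
err m [-0.0014 -0.0008 -0.0039] | dp units now-axes [-0.0067 -0.0115  0.0324] | after turn [-0.0067 -0.0116  0.0324] | twist [-0.0019 -0.0007  0.0016] deg [-0.2239 -0.0874  0.191 ]
q [ 0.2568  0.5651  0.1197  2.0384 -0.123   0.5489  2.0375]
[ 0.01295092  0.06115604 -0.00129262]
```

Request:
{"fn": "apply_moves", "kwargs": {"dp": [[-0.005,-0.008,0.02],[0,0,0],[0,0,0.01],[0,0,0],[0,0,0]], "twist": [[0,0,0],[0,0,0],[0,0,0],[0,0,0],[0,0,0]], "jaw": [255,255,255,255,255]}}

```text
clock: 9.1
tcp_pos: [0.4791, -0.243, 0.1854]
orientation: [-2.216, -2.222, 0.002]
contact_force: [-0.6, 0.6, 0.8]
grip_width: 0.0105
```

```bash
python3 go.py .4787 -.243 .185 90; python3 - <<'E'
from bench import r
from h import *
import cv2
print(r.get_obs()['moment'])
f=r.grab_frame("side")
def ring(im,cam,c,z,sc,off,col,rr=.0285):
    p=np.array([(proj(cam,[c[0]+rr*np.cos(a),c[1]+rr*np.sin(a),z])-off+.5)*sc for a in np.linspace(0,2*np.pi,120)])
    for q in p: cv2.circle(im,tuple(int(x) for x in q),1,col,-1)
c=(.558,-.243)
off=np.array([355,220]);a=cv2.resize(f["color"][220:280,355:415,::-1],None,fx=10,fy=10,interpolation=cv2.INTER_CUBIC)
ring(a,f,c,.034,10,off,(0,0,255));ring(a,f,c,.0,10,off,(0,0,255))
cv2.imwrite("pics/s5z.png",a)
E
```

```text
clock 9.1 pos [ 0.4791 -0.243   0.1854] grip 0.010532935040067927 F [-0.5685  0.5951  0.8401]
err m [-0.0004  0.     -0.0004] | dp units now-axes [ 0.0001 -0.0031  0.0034] | after turn [ 0.0001 -0.0032  0.0034] | twist [-0.0016 -0.0007  0.0015] deg [-0.1974 -0.0815  0.178 ]
q [ 0.2602  0.5706  0.1181  2.0405 -0.1241  0.5407  2.0404]
[ 0.08019885  0.03571742 -0.0039283 ]
```

View pics/s5z.png

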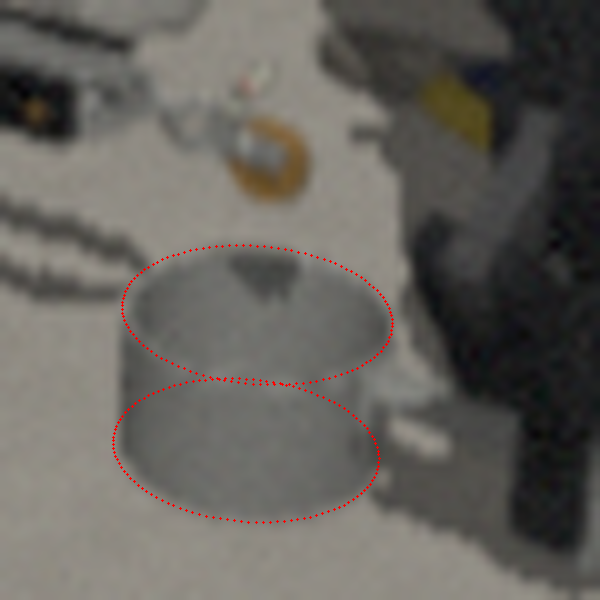

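The cup stands on the desk with base and rim matching the model rings. Releasing, then rising straight up.

Request:
{"fn": "apply_moves", "kwargs": {"dp": [[0,0,0],[0,0,0],[0,0,0],[0,0,0],[0,0,0],[0,0,0],[0,0,-0.05],[0,0,-0.15],[0,0,-0.25],[0,0,-0.25],[0,0,-0.15],[0,0,0],[0,0,0]], "twist": [[0,0,0],[0,0,0],[0,0,0],[0,0,0],[0,0,0],[0,0,0],[0,0,0],[0,0,0],[0,0,0],[0,0,0],[0,0,0],[0,0,0],[0,0,0]], "jaw": [210,195,180,170,160,150,150,150,150,150,150,150,150], "grip_force": 20}}

```text
clock: 10.45
tcp_pos: [0.4792, -0.2431, 0.2924]
orientation: [-2.216, -2.222, 0.002]
contact_force: [0.1, 0.1, -0.9]
grip_width: 0.0354
```

```bash
python3 go.py .6173 -.2357 .28 96.5; python3 - <<'E'
from bench import r
from h import *
import cv2
f=r.grab_frame("side");o=r.get_obs();g=r.grab_frame("wrist")
pickle.dump((o,f,g),open("s6.pkl","wb"))
a=cv2.resize(f["color"][190:310,290:430,::-1],None,fx=5,fy=5,interpolation=cv2.INTER_CUBIC)
cv2.imwrite("pics/s6.png",a); cv2.imwrite("pics/w6.png",g["color"][:,:,::-1])
E
```

```text
clock 10.45 pos [ 0.4792 -0.2431  0.2924] grip 0.03540371289802203 F [ 0.1376  0.1171 -0.886 ]
err m [ 0.1381  0.0074 -0.0124] | dp units now-axes [0.0583 1.1514 0.0992] | after turn [-0.0689  1.1505  0.1031] | twist [-0.0016 -0.0008 -0.0528] deg [-0.1912 -0.0939 -6.3317]
q [ 0.226   0.3956  0.1581  1.9938 -0.0881  0.7623  2.0097]
```

View pics/s6.png

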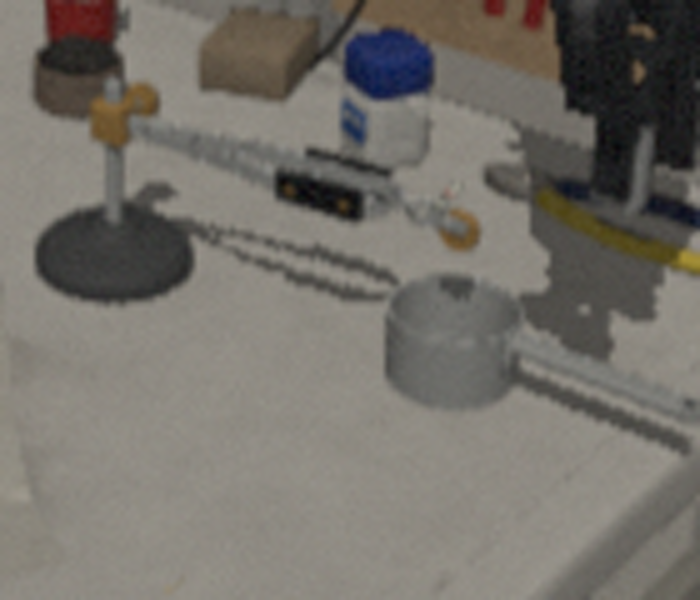

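View pics/w6.png

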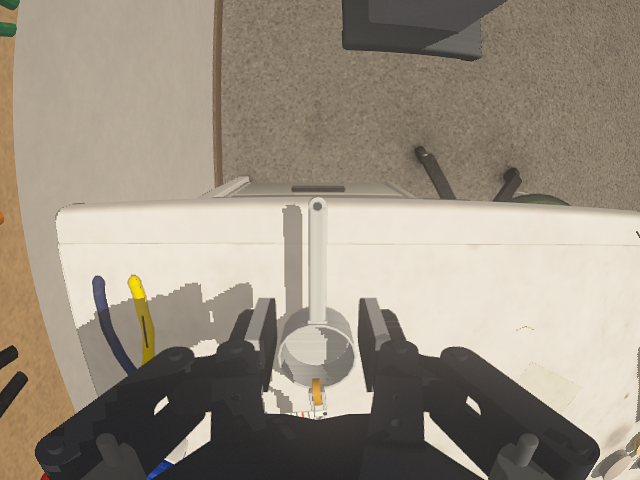

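The cup stands upright and free. The wrist view shows its rim around (316,358) and the blank at (317,392). I'll check how well they line up.

```bash
python3 - <<'E'
from h import *
import cv2
np.set_printoptions(precision=4,suppress=True)
o,f,g=pickle.load(open("s6.pkl","rb"))
im=cv2.resize(g["color"][310:425,240:400,::-1],None,fx=5,fy=5,interpolation=cv2.INTER_CUBIC)
def pt(X,col,rad=1):
    q=(wproj(g,o,X)-[240,310]+.5)*5; cv2.circle(im,(int(q[0]),int(q[1])),rad,col,-1)
c=(.5585,-.243)
for a in np.linspace(0,2*np.pi,120): pt([c[0]+.0285*np.cos(a),c[1]+.0285*np.sin(a),.034],(0,0,255))
for z,col in ((.062,(0,255,0)),(.075,(255,0,0)),(.08,(0,255,0))): pt([.5577,-.2425,z],col,3)
cv2.imwrite("pics/w6z.png",im)
E
```

```text
(no output)
```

View pics/w6z.png

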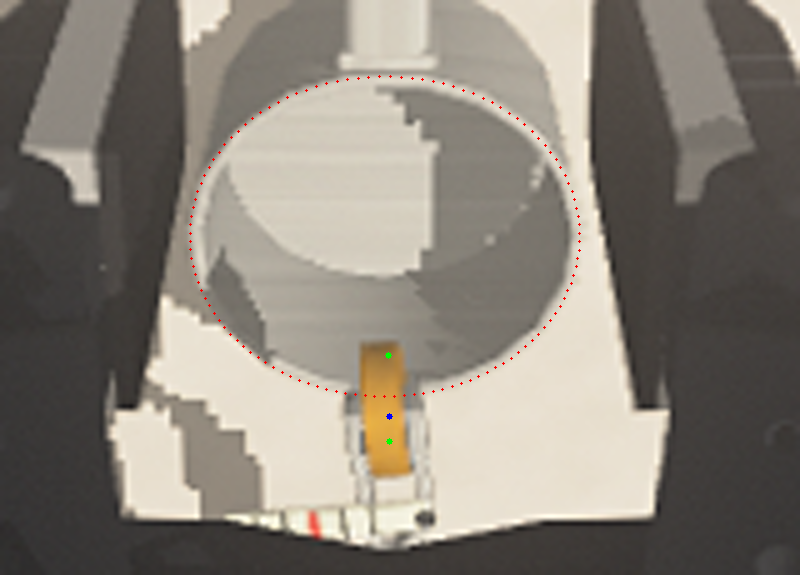

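Both check out: cup and blank are concentric within about 2 mm. Now moving above the grips, turned 6.5°, with the jaws opened wider.

Request:
{"fn": "apply_moves", "kwargs": {"dp": [[0,0,0],[0,0.1,0],[-0.02,0.25,0],[-0.02,0.3,0],[-0.02,0.25,0],[-0.01,0.15,0],[0,0.08,0],[0,0,0],[0,0,0]], "twist": [[0,0,-0.0528],[0,0,0],[0,0,0],[0,0,0],[0,0,0],[0,0,0],[0,0,0],[0,0,0],[0,0,0]], "jaw": [70,70,70,70,70,70,70,70,70]}}

```text
clock: 11.45
tcp_pos: [0.6207, -0.2334, 0.2797]
orientation: [-2.095, -2.316, 0.011]
contact_force: [-0.8, 0.1, 0.5]
grip_width: 0.0621
```

```bash
python3 go.py .6173 -.2357 .28 96.5; python3 - <<'E'
from bench import r
from h import *
import cv2
f=r.grab_frame("side");o=r.get_obs();g=r.grab_frame("wrist")
pickle.dump((o,f,g),open("s7.pkl","wb"))
cv2.imwrite("pics/w7.png",g["color"][:,:,::-1])
E
```

```text
clock 11.45 pos [ 0.6207 -0.2334  0.2797] grip 0.062136302152456135 F [-0.7616  0.1064  0.5246]
err m [-0.0034 -0.0023  0.0003] | dp units now-axes [-0.0162 -0.0298 -0.002 ] | after turn [-0.0159 -0.03   -0.0024] | twist [-0.0085 -0.0045 -0.0064] deg [-1.0143 -0.545  -0.7636]
q [ 0.1763  0.5929  0.1273  1.6864 -0.0942  0.8883  2.0139]
```

View pics/w7.png

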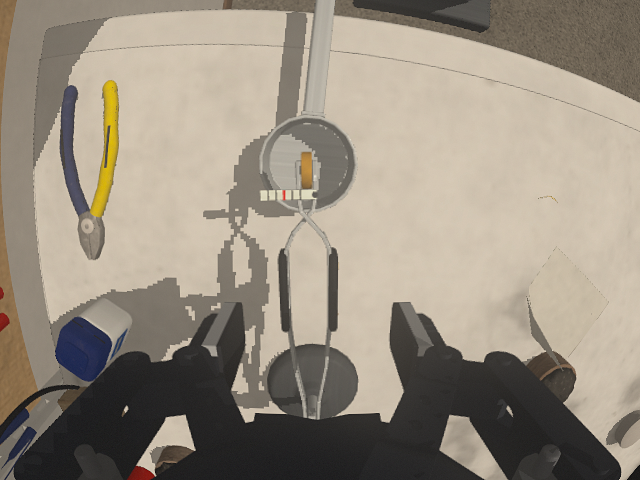

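The wrist view shows grips centred at (284,290) and (333,290), blank at (307,170), and the scale bar from 260 to 317 with red at 284. Measuring the grips' centre line now.

```bash
python3 - <<'E'
from h import *
import cv2
np.set_printoptions(precision=4,suppress=True)
o,f,g=pickle.load(open("s7.pkl","rb"))
im=cv2.resize(g["color"][140:340,240:370,::-1],None,fx=4,fy=3,interpolation=cv2.INTER_CUBIC)
def pt(X,col,rad=1):
    q=(wproj(g,o,X)-[240,140]+.5)*[4,3]; cv2.circle(im,(int(q[0]),int(q[1])),rad,col,-1)
P=np.array([.7286,-.223]);e=np.radians(6.5);ux=np.array([np.cos(e),np.sin(e)]);uy=np.array([-ux[1],ux[0]])
for l in np.linspace(-.133,-.091,30):
    for s in (.0145,-.0145): q=P+ux*l+uy*s; pt([*q,.0825],(0,0,255))
q=P-ux*.112;pt([*q,.0825],(255,0,0),3)
q=P-ux*.172;pt([*q,.078],(255,0,0),3)
cv2.imwrite("pics/w7z.png",im)
E
```

```text
(no output)
```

View pics/w7z.png

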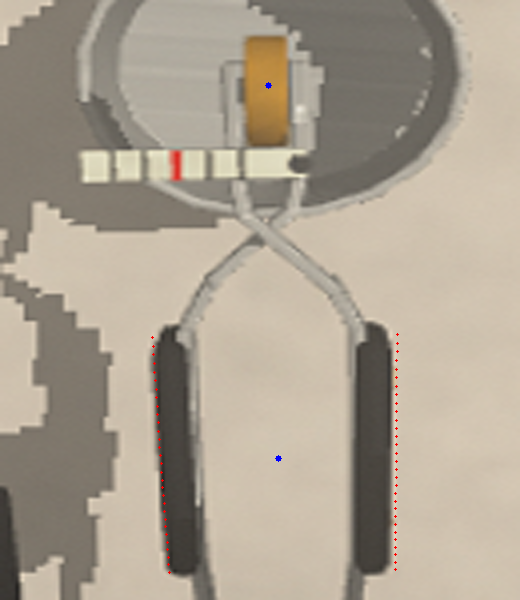

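Model overlay fits to better than 1 mm. Correct the pose first, then descend.

Request:
{"fn": "apply_moves", "kwargs": {"dp": [[-0.016,-0.03,0],[0,0,0],[0,0,0]], "twist": [[-0.0085,-0.0045,-0.0064],[0,0,0],[0,0,0]], "jaw": [80,80,80]}}

```text
clock: 11.85
tcp_pos: [0.6145, -0.2371, 0.2807]
orientation: [2.093, 2.341, 0.0]
contact_force: [0.8, 0.7, 0.5]
grip_width: 0.0587
```

```bash
python3 go.py .6173 -.236 .2297 96.5
```

```text
clock 11.85 pos [ 0.6145 -0.2371  0.2807] grip 0.058694546351634 F [0.7857 0.7116 0.5419]
err m [ 0.0028  0.0011 -0.051 ] | dp units now-axes [0.0071 0.0234 0.4252] | after turn [0.0066 0.024  0.4252] | twist [ 0.0006  0.0005 -0.0007] deg [ 0.0747  0.0614 -0.0841]
q [ 0.1842  0.5804  0.1252  1.7059 -0.0899  0.8593  2.0305]
```

Request:
{"fn": "apply_moves", "kwargs": {"dp": [[0.005,0.02,0.08],[0,0,0.15],[0,0,0.1],[0,0,0.05],[0,0,0],[0,0,0]], "twist": [[0,0,0],[0,0,0],[0,0,0],[0,0,0],[0,0,0],[0,0,0]], "jaw": [80,80,80,80,80,80]}}

```text
clock: 12.45
tcp_pos: [0.617, -0.2365, 0.2326]
orientation: [2.093, 2.34, 0.001]
contact_force: [0.4, 0.0, -0.3]
grip_width: 0.0584
```

```bash
python3 go.py .6173 -.236 .2297 96.5
```

```text
clock 12.45 pos [ 0.617  -0.2365  0.2326] grip 0.058364623536501056 F [ 0.387   0.0439 -0.2843]
err m [ 0.0003  0.0005 -0.0029] | dp units now-axes [0.0038 0.0028 0.0243] | after turn [0.0038 0.0029 0.0243] | twist [ 0.001   0.0005 -0.0012] deg [ 0.1231  0.0658 -0.1415]
q [ 0.1897  0.6444  0.1154  1.7236 -0.0985  0.7768  2.0341]
```

Request:
{"fn": "apply_moves", "kwargs": {"dp": [[0.003,0,0.02],[0,0,0],[0,0,0],[0,0,0],[0,0,0],[0,0,0]], "twist": [[0,0,0],[0,0,0],[0,0,0],[0,0,0],[0,0,0],[0,0,0]], "jaw": [110,130,145,155,160,160], "grip_force": 20}}

```text
clock: 13.05
tcp_pos: [0.6177, -0.2364, 0.232]
orientation: [2.091, 2.337, 0.004]
contact_force: [0.2, 0.3, -0.6]
grip_width: 0.0316
```

```bash
python3 go.py .6173 -.236 .2297 96.5; cat > snap.py <<'E'
import sys
from bench import r
from h import *
import cv2
o=r.get_obs();g=r.grab_frame("wrist"); n=sys.argv[1]
pickle.dump((o,g),open(n+".pkl","wb"))
cv2.imwrite(f"pics/{n}.png",g["color"][:,:,::-1])
E
python3 snap.py w8
```

```text
clock 13.05 pos [ 0.6177 -0.2364  0.232 ] grip 0.03160272404196211 F [ 0.1686  0.2951 -0.5581]
err m [-0.0004  0.0004 -0.0023] | dp units now-axes [ 0.0034 -0.0034  0.0193] | after turn [ 0.0033 -0.0033  0.0194] | twist [ 0.0025  0.0011 -0.0012] deg [ 0.2964  0.1364 -0.1441]
q [ 0.1894  0.6453  0.1151  1.7235 -0.0988  0.7727  2.0338]
```

View pics/w8.png

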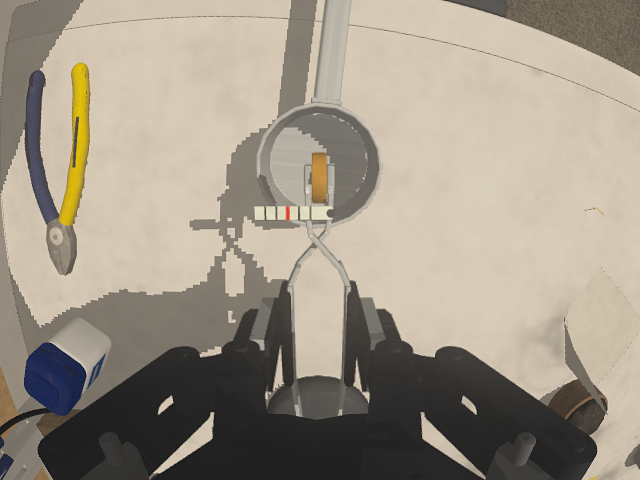

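The pads flank both grips evenly. Closing in small steps.

Request:
{"fn": "apply_moves", "kwargs": {"dp": [[0.002,0,0.018],[0,0,0],[0,0,0],[0,0,0],[0,0,0],[0,0,0]], "twist": [[0,0,0],[0,0,0],[0,0,0],[0,0,0],[0,0,0],[0,0,0]], "jaw": [164,167,170,172,174,174], "grip_force": 20}}

```text
clock: 13.7
tcp_pos: [0.6176, -0.236, 0.2299]
orientation: [2.092, 2.337, 0.004]
contact_force: [0.2, 0.5, 0.5]
grip_width: 0.0273
```

```bash
python3 go.py .6173 -.236 .2297 96.5; python3 snap.py w9; python3 -c "
import cv2;a=cv2.imread('pics/w9.png')[90:310,240:400];cv2.imwrite('pics/w9z.png',cv2.resize(a,None,fx=4,fy=2.7*1,interpolation=cv2.INTER_CUBIC))"
```

```text
clock 13.7 pos [ 0.6176 -0.236   0.2299] grip 0.02734074233221369 F [0.2329 0.5325 0.5253]
err m [-0.0003  0.     -0.0002] | dp units now-axes [ 0.0003 -0.0029  0.002 ] | after turn [ 0.0003 -0.0028  0.002 ] | twist [ 0.0024  0.001  -0.0012] deg [ 0.2857  0.1187 -0.1472]
q [ 0.1894  0.6479  0.1146  1.7247 -0.0993  0.7692  2.0337]
```

View pics/w9z.png

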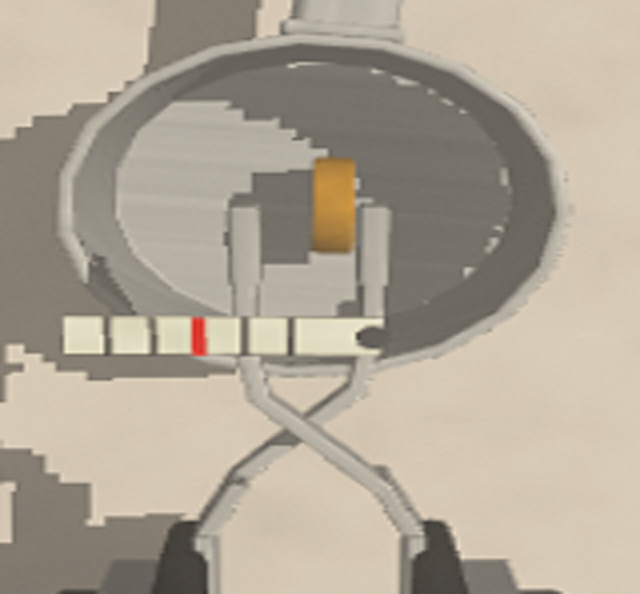

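The blank has dropped into the cup, and the blade is still short of the red line (blade centre at 247, red at 199). Squeezing further.

Request:
{"fn": "apply_moves", "kwargs": {"dp": [[0,0,0],[0,0,0],[0,0,0],[0,0,0],[0,0,0],[0,0,0]], "twist": [[0,0,0],[0,0,0],[0,0,0],[0,0,0],[0,0,0],[0,0,0]], "jaw": [176,178,180,180,180,180], "grip_force": 20}}

```text
clock: 14.35
tcp_pos: [0.6175, -0.236, 0.2301]
orientation: [2.092, 2.338, 0.004]
contact_force: [-0.2, 0.4, 1.1]
grip_width: 0.025
```

```bash
python3 go.py .6173 -.236 .2297 96.5; python3 snap.py w10; python3 -c "
import cv2;a=cv2.imread('pics/w10.png')[130:240,260:370];cv2.imwrite('pics/w10z.png',cv2.resize(a,None,fx=5,fy=5,interpolation=cv2.INTER_CUBIC))"
```

```text
clock 14.35 pos [ 0.6175 -0.236   0.2301] grip 0.025033080576562162 F [-0.18    0.3516  1.1355]
err m [-0.0002  0.     -0.0004] | dp units now-axes [ 0.0004 -0.002   0.0029] | after turn [ 0.0004 -0.002   0.0029] | twist [ 0.0023  0.0009 -0.0013] deg [ 0.2752  0.1133 -0.1515]
q [ 0.1895  0.6477  0.1146  1.7248 -0.0993  0.7696  2.0337]
```

View pics/w10z.png

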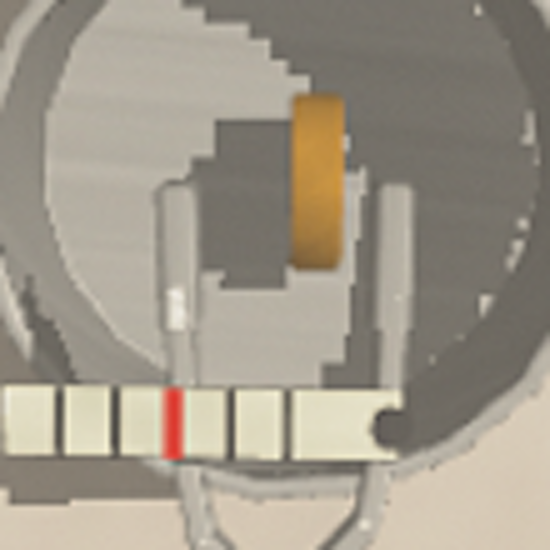

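```bash
python3 - <<'E'
from h import *
import cv2
o,g=pickle.load(open("w10.pkl","rb"))
for z in (.078,.075):
    d=[wplane(g,o,259.5+x/5,129.5+230/5,z) for x in (158,197,379,413)]
    print(z,[round(np.linalg.norm(d[i+1]-d[i])*1e3,2) for i in range(3)])
# bar: red vs blade at z levels
for z in(.078,.081,.083): print(z,wplane(g,o,259.5+173/5,129.5+425/5,z)); 
print(wplane(g,o,259.5+186/5,129.5+425/5,.078))
o,g=pickle.load(open("w9.pkl","rb"))
a=[wplane(g,o,239.5+x/4,89.5+240/2.7,.078) for x in(231,259,361,389)]
print([round(np.linalg.norm(a[i+1]-a[i])*1e3,2) for i in range(3)])
im=pickle.load(open("w10.pkl","rb"))[1]["color"]
cv2.imwrite("pics/w10n.png",cv2.resize(im[160:232,285:350,::-1],None,fx=8,fy=8,interpolation=cv2.INTER_NEAREST))
E
```

```text
0.078 [np.float64(2.56), np.float64(11.93), np.float64(2.23)]
0.075 [np.float64(2.63), np.float64(12.22), np.float64(2.29)]
0.078 [ 0.57109294 -0.24922013  0.078     ]
0.081 [ 0.57043264 -0.249098    0.081     ]
0.083 [ 0.56999243 -0.24901658  0.083     ]
[ 0.571      -0.24835176  0.078     ]
[np.float64(2.3), np.float64(8.36), np.float64(2.3)]
```

View pics/w10n.png

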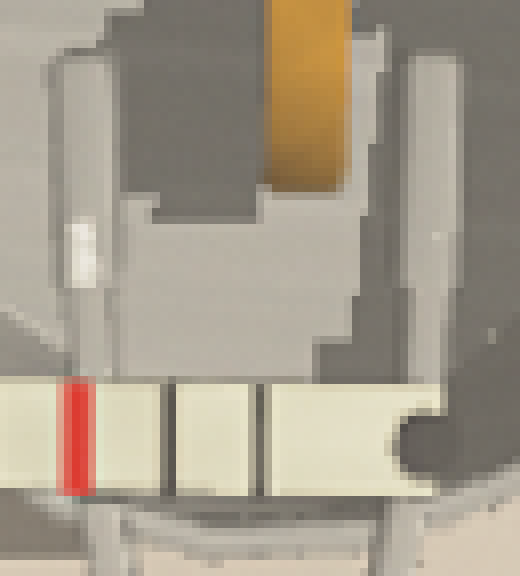

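```bash
python3 - <<'E'
from h import *
import cv2
im=pickle.load(open("w8.pkl","rb"))[1]["color"]
a=cv2.resize(im[160:232,285:350,::-1],None,fx=8,fy=8,interpolation=cv2.INTER_NEAREST)
im=pickle.load(open("w9.pkl","rb"))[1]["color"]
cv2.imwrite("pics/w8n.png",a)
E
```

```text
(no output)
```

View pics/w8n.png

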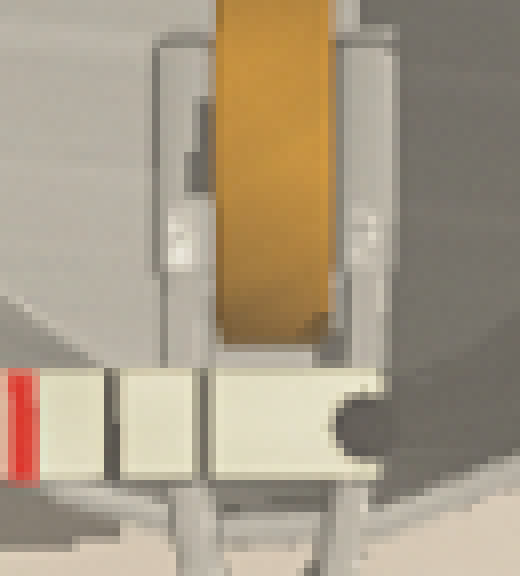

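Comparing with the known 5 mm view from the same pose, the gap is about 11.6–11.9 mm. One small step more.

Request:
{"fn": "apply_moves", "kwargs": {"dp": [[0,0,0],[0,0,0],[0,0,0],[0,0,0],[0,0,0]], "twist": [[0,0,0],[0,0,0],[0,0,0],[0,0,0],[0,0,0]], "jaw": [180.7,180.7,180.7,180.7,180.7]}}

```text
clock: 14.9
tcp_pos: [0.6176, -0.236, 0.2301]
orientation: [2.092, 2.338, 0.003]
contact_force: [-1.4, 0.9, 1.0]
grip_width: 0.0251
```

```bash
python3 go.py .6173 -.236 .2297 96.5; python3 snap.py w11; python3 - <<'E'
from bench import r
import cv2
from h import *
for i in range(1): print(r.get_obs()["grip_width"])
im=pickle.load(open("w11.pkl","rb"))[1]["color"]
cv2.imwrite("pics/w11n.png",cv2.resize(im[160:232,285:350,::-1],None,fx=8,fy=8,interpolation=cv2.INTER_NEAREST))
f=r.grab_frame("side");print(r.get_obs()["grip_width"])
cv2.imwrite("pics/s11.png",cv2.resize(f["color"][190:310,290:450,::-1],None,fx=5,fy=5,interpolation=cv2.INTER_CUBIC))
E
```

```text
clock 14.9 pos [ 0.6176 -0.236   0.2301] grip 0.025092519726992137 F [-1.4218  0.8686  0.9723]
err m [-0.0003  0.     -0.0004] | dp units now-axes [ 0.0004 -0.0021  0.0031] | after turn [ 0.0004 -0.0021  0.0031] | twist [ 0.0023  0.001  -0.0012] deg [ 0.2713  0.1144 -0.1478]
q [ 0.1894  0.6476  0.1146  1.7247 -0.0993  0.7697  2.0337]
0.02514459892723782
0.025179751016918824
```

View pics/w11n.png

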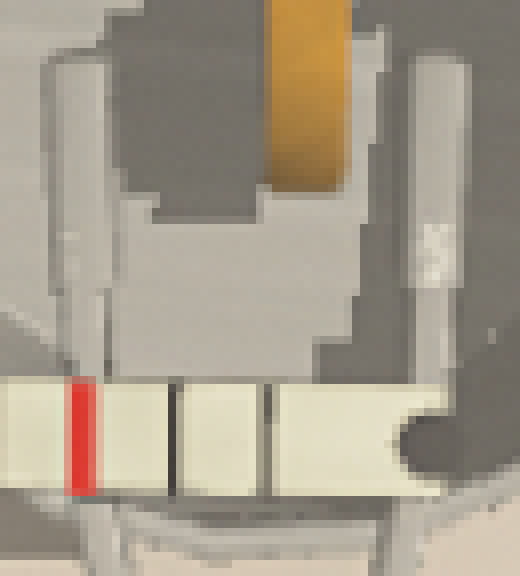

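View pics/s11.png

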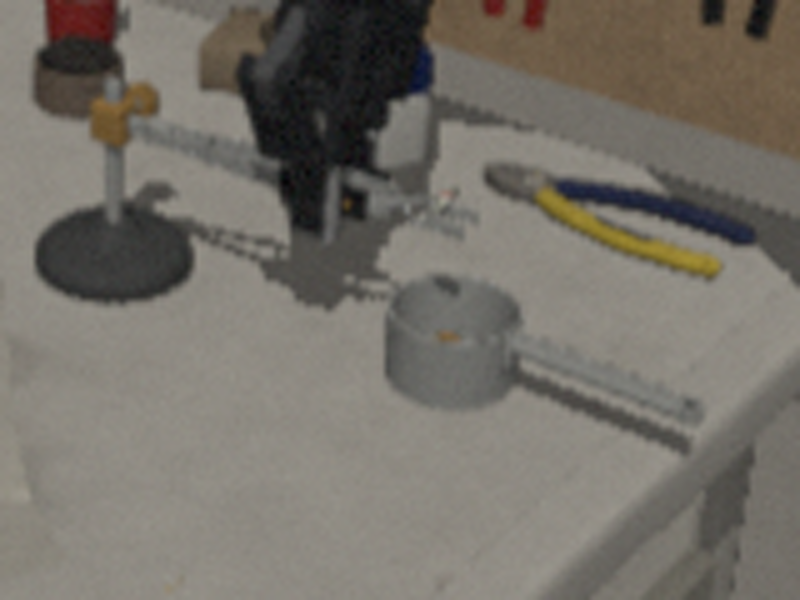

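The blank lies in the cup and the gap now reads about 12.1 mm, with the blade at the red line. Holding half a second to confirm it stays put.

Request:
{"fn": "apply_moves", "kwargs": {"dp": [[0,0,0],[0,0,0],[0,0,0],[0,0,0],[0,0,0]], "twist": [[0,0,0],[0,0,0],[0,0,0],[0,0,0],[0,0,0]], "jaw": [180.7,180.7,180.7,180.7,180.7]}}

```text
clock: 15.5
tcp_pos: [0.6175, -0.236, 0.2301]
orientation: [2.092, 2.338, 0.004]
contact_force: [-1.2, 1.4, 1.7]
grip_width: 0.0253
```

```bash
python3 go.py .6173 -.236 .2297 96.5; python3 snap.py w12; python3 - <<'E'
import cv2
from h import *
a=[pickle.load(open(n,"rb"))[1]["color"][160:232,285:350,::-1] for n in("w11.pkl","w12.pkl")]
cv2.imwrite("pics/w12n.png",cv2.resize(np.hstack(a),None,fx=6,fy=6,interpolation=cv2.INTER_NEAREST))
E
```

```text
clock 15.5 pos [ 0.6175 -0.236   0.2301] grip 0.02527729719109418 F [-1.2037  1.3647  1.6644]
err m [-0.0002  0.     -0.0004] | dp units now-axes [ 0.0006 -0.002   0.0032] | after turn [ 0.0006 -0.002   0.0032] | twist [ 0.0023  0.0009 -0.0013] deg [ 0.2733  0.112  -0.1541]
q [ 0.1895  0.6476  0.1146  1.7247 -0.0993  0.7697  2.0337]
```

View pics/w12n.png

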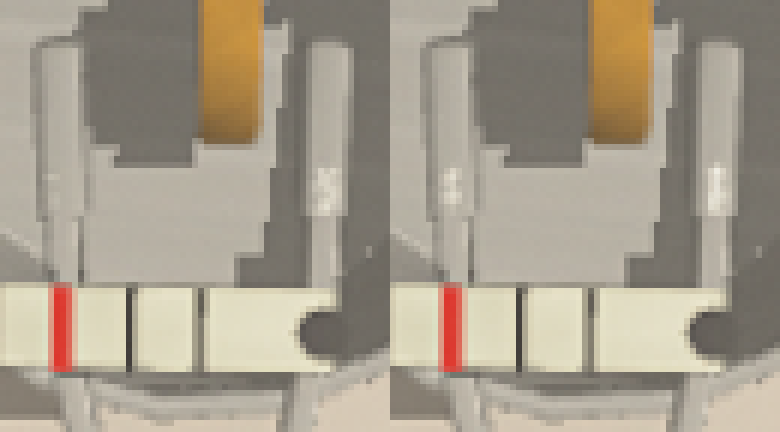

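The two pictures match and the tips are steady, so I'm handing in.

```bash
python3 -c "
from bench import r
print(r.hand_in())"
```

```text
the job is handed in; nothing more can be done
None
```

I set the cup upright under the tweezer tips and let go of it. Then I squeezed the grips until the blank dropped into the cup. I handed in at about 15.5 s, still squeezing, with the tips open at about 12 mm.

- **Cup:** it stands level and within about 2 mm of the point under the tips. The last side view shows it upright with the blank inside.
- **Gap:** comparing with a picture of the known 5 mm gap, the scale bar gave about 12.1 mm. The tip edges gave 12.1–12.5 mm, and two pictures half a second apart matched.
- **Disagreement:** the finger opening read 25.0–25.3 mm, not the nominal 24.8 mm, which would mean a gap of roughly 11.2–11.6 mm. I relied on the pictures because that reading drifts by a few tenths of a millimetre.
- **Limits:** the gap never went near 16 mm, and the force readings I saw were under 2 N. I kept clear of the jar, cutters and pitch block, but made no separate before-and-after check of their positions.

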